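Load the fixture plate and hold it out over the riser's edge

TASK

Put the two loose brass bushes on free pins of the white fixture plate, each in the row that already holds a bush of its own length. Then slide the plate (it has a blue block to grip) straight outward along the riser, without lifting or tipping it, until the red line is right above the riser's yellow edge, so that the outer pins can be reached from below. Finish there still holding the plate with the gripper, level and resting on the riser, because it would tip if let go; leave everything else on the counter where it is.

Things in the scene. Friction and masses are not known exactly. Their poses are not given: they have to be found in the camera images.
- plate: Loose white fixture plate, 260 x 120 x 10 mm, 0.45 kg, lying on the riser (upper face 60 mm above the counter). Origin: centre of its underside; x points outward along its length, z up. Grip block at its -x end; two rows (y = +35 and -35 mm) of three upright steel pins, at x = 0, 45, 90 mm. Once the red line is over the riser edge it tips unless held at the grip block.
- riser: Fixed dark grey steel block, 200 x 160 x 50 mm (its x, y, z), standing on the counter. Origin: centre of its underside; its x points outward, towards the edge the plate overhangs. Its top along the outer edge is marked by a yellow band 12 mm wide, whose outer side is the edge.
- riser_edge (a point): Middle of the riser's top outer (+x) edge, 100 mm from the riser's centre, at z = 50 mm; same axes as the riser.
- red_line (a point): Middle of the 6 mm wide red line, on the plate's upper face, 35 mm from the plate's centre towards the grip block; same axes as the plate.
- grip_block (a point): Centre of the blue grip block, 24 x 44 x 36 mm (plate x, y, z), which stands on the plate's upper face, 110 mm from the plate's centre at the -x end; same axes as the plate. Rigid part of the plate; the place to push and hold it by.
- pin_l0 (a point): Foot of pin 0 of the plate's +y row, on its axis, at the plate's upper face (10 mm above its underside). Carries a bush from the start. Pin 12 mm thick, 22 mm high, its top 7 mm tapering to 6 mm.
- pin_l1 (a point): Foot of pin 1 of the plate's +y row, on its axis, at the plate's upper face (10 mm above its underside). Free at the start. Pin 12 mm thick, 22 mm high, its top 7 mm tapering to 6 mm.
- pin_l2 (a point): Foot of pin 2 of the plate's +y row, on its axis, at the plate's upper face (10 mm above its underside). Free at the start. Pin 12 mm thick, 22 mm high, its top 7 mm tapering to 6 mm.
- pin_r0 (a point): Foot of pin 0 of the plate's -y row, on its axis, at the plate's upper face (10 mm above its underside). Carries a bush from the start. Pin 12 mm thick, 22 mm high, its top 7 mm tapering to 6 mm.
- pin_r1 (a point): Foot of pin 1 of the plate's -y row, on its axis, at the plate's upper face (10 mm above its underside). Free at the start. Pin 12 mm thick, 22 mm high, its top 7 mm tapering to 6 mm.
- pin_r2 (a point): Foot of pin 2 of the plate's -y row, on its axis, at the plate's upper face (10 mm above its underside). Free at the start. Pin 12 mm thick, 22 mm high, its top 7 mm tapering to 6 mm.
- short_bush: Loose short brass bush, 25 mm long, 77 g, standing on end on the counter to one side of the riser. Outer diameter 28 mm, bore 18 mm (3 mm play all round on a pin). Origin: centre of its underside; z along its axis.
- long_bush: Loose long brass bush, 40 mm long, 123 g, standing on end on the counter to the other side of the riser. Outer diameter 28 mm, bore 18 mm (3 mm play all round on a pin). Origin: centre of its underside; z along its axis.
- short_sample: Short brass bush, 25 mm long, already on pin 0 of one row: this is the short row. Which row varies. Outer diameter 28 mm, bore 18 mm (3 mm play all round on a pin). Origin: centre of its underside; z along its axis.
- long_sample: Long brass bush, 40 mm long, already on pin 0 of the other row: this is the long row. Outer diameter 28 mm, bore 18 mm (3 mm play all round on a pin). Origin: centre of its underside; z along its axis.
- caliper: Bystander: caliper lying flat, 200 mm long, 55 mm wide at the jaws, 10 mm high. Origin under the middle of its beam; x along it.
- coupler: Bystander: silver stepped coupler standing upright, 32 mm diameter, 45 mm high. Origin: centre of its underside.
- valve: Bystander: brass ball valve with a red lever, 92 mm long, 28 mm wide, 46 mm high. Origin under its middle; x along it.
- mug: Bystander: blue mug, 80 mm diameter, 90 mm high, handle on its +y side. Origin: centre of its underside.
- wrench: Bystander: steel wrench lying flat, 180 mm long. Origin underneath it; x along it.

How it is judged:
On the way, in this order (a step that is already met when the one before it is completed fails the run):
1. both loose bushes stand fully down on free pins in the row of their own length, let go (((horizontal distance between short_sample and pin_l0 below 0.007 m and horizontal distance between long_sample and pin_r0 below 0.007 m and (horizontal distance between short_bush and pin_l1 below 0.007 m or horizontal distance between short_bush and pin_l2 below 0.007 m) and (horizontal distance between long_bush and pin_r1 below 0.007 m or horizontal distance between long_bush and pin_r2 below 0.007 m)) or (horizontal distance between short_sample and pin_r0 below 0.007 m and horizontal distance between long_sample and pin_l0 below 0.007 m and (horizontal distance between short_bush and pin_r1 below 0.007 m or horizontal distance between short_bush and pin_r2 below 0.007 m) and (horizontal distance between long_bush and pin_l1 below 0.007 m or horizontal distance between long_bush and pin_l2 below 0.007 m))) and z of each of short_sample, long_sample, short_bush, long_bush in the frame of plate below 0.014 m and contact force between the fingers and short_bush below 0.1 N and contact force between the fingers and long_bush below 0.1 N), for 0.2 s.
2. the plate is slid out until the red line is over the riser's edge, and held (x of red_line in the frame of riser_edge between -0.007 and 0.007 m and contact force between the fingers and plate above 1 N), for 0.2 s.
At the end, for the whole second after the job is handed in: Bushes fully down on pins (7 mm sideways, 4 mm up), one length per row; red line within 7 mm of the riser edge, 20 mm sideways; plate straight to 0.12 rad, level to 0.05 rad, still, resting on the riser (over 0.5 N) and held by the fingers (over 1 N) (all of step 2 and ((horizontal distance between short_sample and pin_l0 below 0.007 m and horizontal distance between long_sample and pin_r0 below 0.007 m and (horizontal distance between short_bush and pin_l1 below 0.007 m or horizontal distance between short_bush and pin_l2 below 0.007 m) and (horizontal distance between long_bush and pin_r1 below 0.007 m or horizontal distance between long_bush and pin_r2 below 0.007 m)) or (horizontal distance between short_sample and pin_r0 below 0.007 m and horizontal distance between long_sample and pin_l0 below 0.007 m and (horizontal distance between short_bush and pin_r1 below 0.007 m or horizontal distance between short_bush and pin_r2 below 0.007 m) and (horizontal distance between long_bush and pin_l1 below 0.007 m or horizontal distance between long_bush and pin_l2 below 0.007 m))) and z of each of short_sample, long_sample, short_bush, long_bush in the frame of plate below 0.014 m and y of red_line in the frame of riser_edge between -0.02 and 0.02 m and angle between the x axis of plate and the x axis of riser, either way round below 0.12 rad and angle between plate's own z axis and vertical below 0.05 rad and contact force between plate and riser above 0.5 N and linear speed of plate below 0.01 m/s); the arm keeps its last pose, push and grip.
It fails at once if the plate is tipped by more than 0.12 rad (angle between plate's own z axis and vertical above 0.12 rad).
It fails at once if the plate is lifted more than 12 mm off the riser (z of plate in the frame of riser above 0.062 m).
It fails at once if the caliper, coupler, valve, mug or wrench is moved more than 20 mm (distance of any of caliper, coupler, valve, mug, wrench from where it was at the start of the episode above 0.02 m).
It also fails if it takes over 67 s, if anything falls off the work surface, if the arm or the gripper's body presses on something with over 40 N, if the wrist force passes 120 N, or if a joint passes its speed limit or range.

ROBOT

A 6-joint arm with a two-finger parallel gripper is mounted at the origin on the work surface. World frame = base frame: x ahead of the robot, y to its left, z up, the work surface at z = 0. Lengths are in m, angles in rad, forces in N, time in s.
With the tool pointing down it reaches from about 0.35 to 1 m from the base axis. Payload 7.1 kg.
Tool frame: the origin (TCP) lies between the finger pads; the fingertips stand 14 mm ahead of it and the grasp point (between the pads) lies 5 mm behind it (tips_ahead is the distance from the TCP to the fingertips, in m); z points along the fingers, y is the direction in which the jaws open and shut (so a half turn about z gives the same grasp; the last joint's range is limited). The gripper opens to 85 mm and grips with 20 to 120 N. Pads are 22 mm wide; open, the fingers measure 114 mm over their backs; the gripper's body (76 mm by 85 mm) begins 54 mm behind the grasp point. The pads swing forward as they close: fully open they stand 13 mm farther back than shut.
Start: joints at [1.201, 0.423, 1.63, -0, 1.089, -0.019], TCP at [0.215, 0.587, 0.245] pointing down, gripper open.
Joint ranges: [-3, 3], [-0.9, 2.11], [0.09, 2.58], [-1.31, 4.45], [0.11, 2.69], [-2.54, 2.54]. Speed limits (rad/s): [2.39, 2.39, 3.01, 3.14, 3.14, 3.14].

INTERFACE

Orientations are given as a unit quaternion [x, y, z, w].
In Python, from workcell import * gives the robot as it stands.
- The arm moves only by the shell command python3 -m handwheel 'ROWS'. ROWS is text: rows parted by semicolons, each of 7 numbers parted by spaces: the shift along the tool's x, y, z in m, then the turn, a rotation vector about the tool's x, y, z in degrees, then the opening, from -1 (shut) to 1 (fully open). A call has 1 to 20 rows; each row is the pose to reach, as a shift and turn from the pose commanded when the call began, along the tool's axes at that moment; what a row does not reach only later rows make up. A row lasts 1/10 s, in which the tool goes at most 50 mm and 8.59 degrees, less where a joint would pass 70% of its speed; a pose out of reach is approached as far as the arm can. A call with a gripper value outside its range is refused whole. The fingers move at their own pace and stop on an object; the grip force is fixed at half the most. Time passes only in rows, so rows that repeat a pose let the fingers close. It gives the time, the measured TCP pose, the force and the opening at its end, in the units of the state.
- sense(): the state, without advancing time (a new reading comes with each control period).
- snapshot(name): name is "scene" or "top" or "wrist"; returns a dict with "img" (384x512x3 uint8, red, green, blue), "z_map" (384x512 float32, m along the optical axis (not along the pixel's ray), 0 where there is no reading), "vertical_fov" (degrees; the focal length in pixels is half the picture's height over the tangent of half this angle, whatever the lens; pixels are square), "cx", "cy" (the principal point, pixels), "rvec" (rotation vector, rad) and "tvec" (3), from world to camera coordinates, as OpenCV has them. Camera axes: x right, y down, z forward; pixel columns grow to the right and rows downward; lengths in m; the calibration is good to about 2 mm. A picture is of the moment at which its call begins.
- hand_in(): hands the job in, once; it reports no verdict.
Trained networks look in a picture, given as the dict that the camera call returned (one of the last four; its "shot" number tells which), for a name from the list of things; names that differ only in an ending like _2 or _b are one class to them, and where a whole thing is asked for, a point or a joint stands for the part that bears it (a point fixed in the world has none). Each returns a list of dicts, best first, with "score" (0 to 1); they miss things now and then, are a little off and sometimes report something else, mostly with a low value. They report only what shows in the picture. A call takes as long as a camera call.
- outline_of(picture, thing): "region" (384x512 bool, what is visible of it) and "xy" ([column, row] in pixels, amid what is visible of it).
The state is a dict: "t": time; "joints": joint angles; "qvel": joint speeds; "effort": joint torques, N m; "eef_pos": TCP position; "tool_rot": TCP orientation; "force": force on the tool from outside, world axes, zero at the start; "torque": the same for the moment, N m; "finger_gap": opening from 0.0 (shut) to 1.0 (fully open).
Only numpy, scipy, OpenCV 4.12 (cv2) and the standard library are available. Lean on these libraries where they do the work, as an engineer would, in place of code of your own. Each camera call takes 0.05 s, during which the arm holds its last target. There are 200 camera calls.

## Working session

There is one attempt and no reset: what is moved stays moved. The work goes in short steps, Python scripts to look and compute and a shell command to move; the robot and the scene stay as the last step left them, time stands still between calls to the robot, and variables do not carry over. Pictures are saved under pics/ and viewed, about 8 in all and at most 12, crops included, and the job is handed in when it is done.

```bash
mkdir -p pics
cat > h.py <<'E'
from workcell import *
import numpy as np, cv2
from scipy.spatial.transform import Rotation as R
def cam(p):
    f=p["img"].shape[0]/2/np.tan(np.radians(p["vertical_fov"])/2)
    return f,cv2.Rodrigues(np.array(p["rvec"],float))[0],np.array(p["tvec"],float).ravel()
def cloud(p):
    f,M,t=cam(p); z=p["z_map"]; v,u=np.mgrid[:z.shape[0],:z.shape[1]]
    P=np.stack([(u-p["cx"])/f*z,(v-p["cy"])/f*z,z],-1)
    return (P-t)@M   # world
def save(p,n): cv2.imwrite("pics/"+n+".png",p["img"][...,::-1])
def totool(d):
    return R.from_quat(sense()["tool_rot"]).inv().apply(d)
E
python3 - <<'E'
from h import *
for n in("top","scene"):
    p=snapshot(n); save(p,n+"0"); W=cloud(p); z=p["z_map"]
    print(n,p["vertical_fov"])
    for t in("plate","riser","short_bush","long_bush","short_sample","long_sample","grip_block","mug","valve","coupler","caliper","wrench"):
        for o in outline_of(p,t)[:3]:
            m=o["region"]&(z>0); Q=W[m]
            if len(Q)<5: continue
            top=Q[Q[:,2]>np.percentile(Q[:,2],95)-.004]
            c,s,a=cv2.minAreaRect((top[:,:2]*1000).astype(np.float32))
            print(t,round(o["score"],2),np.round(o["xy"]),m.sum(),"med",np.round(np.median(Q,0),3),"ztop",round(np.percentile(Q[:,2],95),3),"rect",np.round(c),np.round(s),round(a,1))
s=sense();print(s["tool_rot"],s["eef_pos"],s["t"],s["finger_gap"])
E
```

```text
top 43.17771293698947
plate 0.86 [230. 158.] 3707 med [0.578 0.001 0.06 ] ztop 0.085 rect [567.  -1.] [219.  93.] 2.7
plate 0.19 [240. 156.] 69 med [ 0.577 -0.035  0.083] ztop 0.087 rect [576. -34.] [23. 26.] 1.3
riser 0.67 [238. 160.] 74 med [ 0.576 -0.035  0.082] ztop 0.087 rect [576. -34.] [23. 26.] 1.3
riser 0.65 [208. 165.] 949 med [0.555 0.06  0.049] ztop 0.055 rect [554.   5.] [159. 196.] 83.2
short_bush 0.56 [231. 161.] 3743 med [0.578 0.001 0.06 ] ztop 0.085 rect [567.  -1.] [219.  93.] 2.7
short_bush 0.41 [343. 207.] 50 med [ 0.455 -0.329  0.021] ztop 0.027 rect [ 451. -330.] [18. 26.] 38.4
long_bush 0.64 [138. 197.] 101 med [0.48  0.273 0.029] ztop 0.043 rect [480. 270.] [26. 24.] 57.2
short_sample 0.39 [239. 162.] 110 med [ 0.577 -0.035  0.077] ztop 0.087 rect [576. -34.] [23. 26.] 1.2
long_sample 0.45 [217. 159.] 32 med [0.58  0.033 0.096] ztop 0.103 rect [584.  31.] [23. 10.] 31.1
grip_block 0.81 [233. 162.] 3467 med [ 0.574 -0.     0.06 ] ztop 0.083 rect [566.   0.] [ 93. 215.] 85.0
grip_block 0.32 [135. 127.] 319 med [0.677 0.288 0.027] ztop 0.048 rect [693. 288.] [14
[... 1243 characters left out ...]
212. 288.] 215 med [ 0.743 -0.296  0.023] ztop 0.047 rect [ 736. -293.] [21. 23.] 49.6
mug 0.66 [139. 195.] 830 med [ 0.31  -0.358  0.06 ] ztop 0.089 rect [ 283. -355.] [77. 79.] 69.3
valve 0.65 [381. 214.] 297 med [0.694 0.282 0.025] ztop 0.047 rect [698. 286.] [15. 54.] 75.5
coupler 0.6 [212. 289.] 212 med [ 0.743 -0.296  0.023] ztop 0.047 rect [ 736. -293.] [21. 23.] 49.6
caliper 0.55 [318. 163.] 213 med [0.31  0.311 0.007] ztop 0.011 rect [274. 317.] [183.  66.] 18.1
wrench 0.69 [124. 288.] 383 med [ 0.627 -0.489  0.008] ztop 0.01 rect [ 621. -479.] [ 35. 164.] 46.1
[ 1.74517823e-01  9.84654015e-01 -1.47234016e-05 -1.22374270e-05] [0.21474709 0.58693064 0.2453078 ] 1.3 1.0017921267673016
```

```bash
cd pics && python3 -c "
import cv2,numpy as np
cv2.imwrite('both.png',np.vstack([cv2.imread('top0.png'),cv2.imread('scene0.png')])[:, :])" ; ls; python3 -m handwheel 2>&1 | head -5
```

```text
both.png
scene0.png
top0.png
invalid input
```

View pics/top0.png

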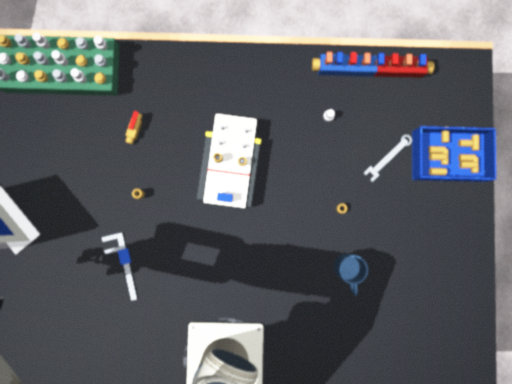

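View pics/scene0.png

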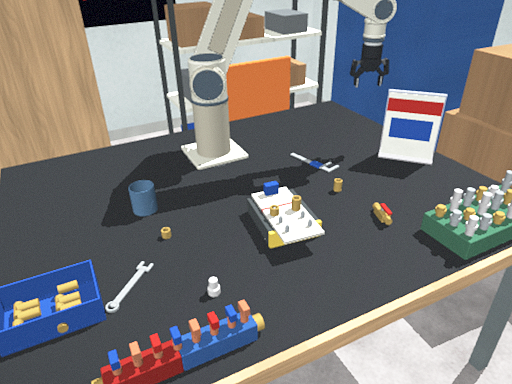

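The top view shows the plate at about (230,160), with the long sample in the +y row at (217,159) and the short sample in the -y row at (239,162). The loose long bush is at (138,194) and the short one at (342,208). Next I'll move above the long bush and refine its position with the wrist camera.

```bash
R="-0.36 -0.205 0.045 0 0 -14 1"; python3 -m handwheel '-0.09 -0.051 0.01 0 0 -4 1;-0.18 -0.10 0.02 0 0 -8 1;-0.27 -0.154 0.03 0 0 -12 1;-0.36 -0.205 0.045 0 0 -14 1;-0.36 -0.205 0.045 0 0 -14 1;-0.36 -0.205 0.045 0 0 -14 1;-0.36 -0.205 0.045 0 0 -14 1;-0.36 -0.205 0.045 0 0 -14 1;-0.36 -0.205 0.045 0 0 -14 1;-0.36 -0.205 0.045 0 0 -14 1;-0.36 -0.205 0.045 0 0 -14 1;-0.36 -0.205 0.045 0 0 -14 1'
cat >> h.py <<'E'
def ringfit(p,zt,cx,cy,r=.04,tol=.004,show=True):
    W=cloud(p); m=(abs(W[...,2]-zt)<tol)&(np.hypot(W[...,0]-cx,W[...,1]-cy)<r)&(p["z_map"]>0)
    Q=W[m]
    if len(Q)<8: return None
    c,rad=cv2.minEnclosingCircle((Q[:,:2]*1000).astype(np.float32))
    return np.round(c,1),round(rad,1),np.round(np.median(Q[:,2]),4),len(Q)
E
python3 - <<'E'
from h import *
s=sense();print(s["eef_pos"],R.from_quat(s["tool_rot"]).as_matrix().round(3),s["t"])
p=snapshot("wrist");save(p,"w1")
f,M,t=cam(p);print("cam",-M.T@t,f,M[2])
print("long",ringfit(p,.04,.482,.271))
for o in outline_of(p,"long_bush"):print(o["score"],o["xy"])
E
```

```text
t: 2.5
eef_pos: [0.4816, 0.2718, 0.2005]
tool_rot: [0.053, 0.999, 0.0, -0.0]
force: [0.1, 0.0, 0.2]
finger_gap: 1.001
[0.48160659 0.27184081 0.20047565] [[-0.994  0.105 -0.   ]
 [ 0.105  0.994  0.   ]
 [ 0.     0.    -1.   ]] 2.5
cam [0.39990675 0.28036406 0.32989035] 291.13700406362307 [ 0.31716239 -0.03439501 -0.94774733]
long (array([481.7, 268.8]), 13.7, np.float64(0.0405), 337)
0.79 [251.5, 178.3]
```

View pics/w1.png

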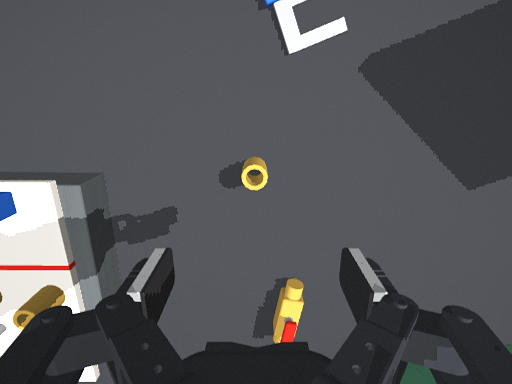

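The wrist view has the long bush at (254,175), and the fit puts it at (0.4817, 0.2688). I'll grasp it now.

```bash
python3 -m handwheel '0 -0.003 0.04 0 0 0 1;0 -0.003 0.08 0 0 0 1;0 -0.003 0.12 0 0 0 1;0 -0.003 0.15 0 0 0 1;0 -0.003 0.17 0 0 0 1;0 -0.003 0.176 0 0 0 1;0 -0.003 0.176 0 0 0 0;0 -0.003 0.176 0 0 0 -1;0 -0.003 0.176 0 0 0 -1;0 -0.003 0.176 0 0 0 -1;0 -0.003 0.176 0 0 0 -1;0 -0.003 0.176 0 0 0 -1;0 -0.003 0.176 0 0 0 -1;0 -0.003 0.176 0 0 0 -1'
python3 -m handwheel '0 0 -0.04 0 0 0 -1;0 0 -0.08 0 0 0 -1;0 0 -0.12 0 0 0 -1;0 0 -0.15 0 0 0 -1;0 0 -0.17 0 0 0 -1;0 0 -0.176 0 0 0 -1;0 0 -0.176 0 0 0 -1'
```

```text
t: 4.0
eef_pos: [0.4828, 0.2682, 0.0258]
tool_rot: [0.053, 0.999, 0.001, 0.001]
force: [-1.2, -0.4, 6.6]
finger_gap: 0.312
t: 4.7
eef_pos: [0.4823, 0.2678, 0.2012]
tool_rot: [0.053, 0.999, 0.001, 0.001]
force: [0.1, 0.2, -1.9]
finger_gap: 0.305
```

```bash
python3 -m handwheel '-0.055 -0.05 -0.02 0 0 0 -1;-0.11 -0.1 -0.05 0 0 0 -1;-0.165 -0.15 -0.05 0 0 0 -1;-0.221 -0.206 -0.05 0 0 0 -1;-0.221 -0.206 -0.05 0 0 0 -1;-0.221 -0.206 -0.05 0 0 0 -1;-0.221 -0.206 -0.05 0 0 0 -1;-0.221 -0.206 -0.05 0 0 0 -1;-0.221 -0.206 -0.05 0 0 0 -1'
cat >> h.py <<'E'
def white(p):
    # plate top pixels, via height and colour; returns min-area rect of plate top in mm
    W=cloud(p); I=p["img"].astype(int)
    m=(abs(W[...,2]-.06)<.004)&(I.min(-1)>110)&(p["z_map"]>0)&(abs(W[...,0]-.57)<.2)&(abs(W[...,1])<.12)
    return W,I,m
E
python3 - <<'E'
from h import *
s=sense();print(s["eef_pos"],s["finger_gap"])
p=snapshot("wrist");save(p,"w2")
W,I,m=white(p);z=W[...,2]
print("white rect",cv2.minAreaRect((W[m][:,:2]*1000).astype(np.float32)),m.sum())
zm=(p["z_map"]>0)&(abs(W[...,0]-.57)<.2)&(abs(W[...,1])<.12)
for nm,lo,hi in(("pins",.078,.0835),("shortS",.0836,.088),("block",.092,.0975),("longS",.0976,.103)):
    k=(zm&(z>lo)&(z<hi)).astype(np.uint8)
    n,L,st,c=cv2.connectedComponentsWithStats(k)
    for i in range(1,n):
        if st[i,4]>6:
            q=W[L==i]; print(nm,st[i,4],np.round(c[i]),np.round(q.mean(0)*1000,1),"rect",[np.round(a,1) for a in cv2.minAreaRect((q[:,:2]*1000).astype(np.float32))])
y=zm&(abs(z-.05)<.004)&(I[...,0]>130)&(I[...,2]<90)
print("yellow",[np.round(a,1) for a in cv2.minAreaRect((W[y][:,:2]*1000).astype(np.float32))],y.sum())
r=zm&(abs(z-.06)<.004)&(I[...,0]>130)&(I[...,1]<70)
print("red",[np.round(a,1) for a in cv2.minAreaRect((W[r][:,:2]*1000).astype(np.float32))],r.sum())
E
```

```text
t: 5.6
eef_pos: [0.6785, 0.0401, 0.2484]
tool_rot: [0.053, 0.999, 0.0, -0.002]
force: [0.3, 0.8, -1.3]
finger_gap: 0.311
[0.67847431 0.04007468 0.24843741] 0.3110141736726374
white rect ((609.8263549804688, -4.474884033203125), (119.93270874023438, 205.5525360107422), 83.79908752441406) 20525
pins 37 [179.  85.] [581.  -24.6  80.9] rect [array([581.9, -25.5]), array([ 6.1, 22.6]), np.float64(77.4)]
pins 40 [160.  84.] [578.3 -42.8  80.9] rect [array([578.3, -41.5]), array([ 7.3, 17.3]), np.float64(75.0)]
pins 77 [168.  85.] [579.8 -35.4  81. ] rect [array([579.7, -36.1]), array([9.8, 9.1]), np.float64(83.3)]
pins 79 [240.  85.] [587.6  33.2  81.1] rect [array([587.5,  33.2]), array([9.4, 9.1]), np.float64(21.2)]
pins 66 [172. 132.] [624.1 -39.9  80.9] rect [array([624.5, -40.6]), array([10. ,  8.4]), np.float64(32.0)]
pins 71 [241. 132.] [631.5  28.5  80.9] rect [array([631.9,  28.4]), array([9.5, 9.5]), np.float64(60.6)]
pins 62 [176. 175.] [668.6 -45.1  81.1] rect [array([668.7, -45.5]), array([9.5, 8.9]), np.float64(37.4)]
pins 57 [241. 175.] [675.7  23.8  81. ] rect [array([676.1,  23.7]), array([9. , 9.4]), np.float64(40.9)]
shortS 412 [166.  84.] [579.5 -35.9  85.8] rect [array([579.5, -36. ]), array([27.1, 26.4]), np.float64(32.9)]
longS 467 [238.  84.] [586.8  33.2 100.6] rect [array([587.1,  33.5]), array([27.1, 27.1]), np.float64(83.7)]
yellow [array([600.6,  -2.3]), array([161. , 115.3]), np.float64(83.4)] 396
red [array([548.3,   1.8]), array([119.6,   4.9]), np.float64(83.8)] 663
```

View pics/w2.png

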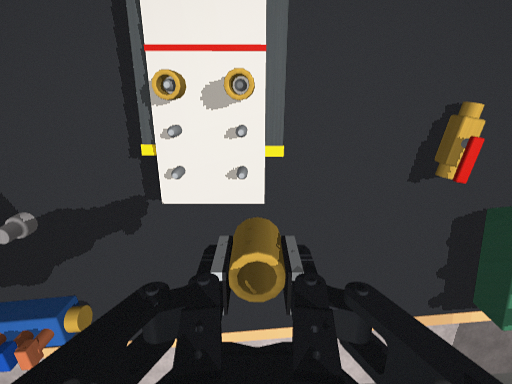

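The wrist view shows both bottom rings clearly: short sample at (168,85) and long sample at (240,85). The free pins are at (172,132), (241,132), (176,175) and (241,175). Pin 2 already hangs past the yellow edge at row 150, so I'll use pin 1 in each row. Now I'll check where the bush sits in the hand.

```bash
cat >> h.py <<'E'
def held(p,L,dz):
    s=sense();c=s["eef_pos"]
    return ringfit(p,c[2]+L-dz,c[0],c[1],.022,.004)
E
python3 - <<'E'
from h import *
p=snapshot("wrist");print(held(p,.04,.0258))
W=cloud(p);c=sense()["eef_pos"];k=(np.hypot(W[...,0]-c[0],W[...,1]-c[1])<.03)&(p["img"][...,0]>p["img"][...,2]+60)
Q=W[k];print(len(Q),np.percentile(Q[:,2],[1,50,90,98]).round(4))
t=Q[Q[:,2]>np.percentile(Q[:,2],98)-.003]
print(cv2.minEnclosingCircle((t[:,:2]*1000).astype(np.float32)))
tgt=np.array([.6317,.0285]);
print(c,totool(np.r_[tgt-c[:2],0]))
E
```

```text
(array([674.9,  41.6]), 20.8, np.float64(0.2635), 2124)
3583 [0.051  0.2472 0.264  0.2647]
((679.2171630859375, 38.64691162109375), 19.848310470581055)
[0.67857084 0.04083592 0.2493652 ] [ 4.53202444e-02 -1.71789473e-02  9.82795104e-05]
```

```bash
python3 -m handwheel '0.02 -0.008 0.02 0 0 0 -1;0.0443 -0.0171 0.05 0 0 0 -1;0.0443 -0.0171 0.09 0 0 0 -1;0.0443 -0.0171 0.125 0 0 0 -1;0.0443 -0.0171 0.128 0 0 0 -1;0.0443 -0.0171 0.128 0 0 0 -1;0.0443 -0.0171 0.128 0 0 0 -1'
python3 - <<'E'
from h import *
c=sense()["eef_pos"];print(c)
p=snapshot("wrist");save(p,"w3");W=cloud(p)
I=p["img"].astype(int);k=(abs(W[...,2]-(c[2]+.0150))<.003)&(np.hypot(W[...,0]-c[0],W[...,1]-c[1])<.025)&(I[...,0]>I[...,2]+50)
n,L,st,_=cv2.connectedComponentsWithStats(k.astype(np.uint8));i=1+st[1:,4].argmax();q=W[L==i]
print(st[i],np.percentile(q,[0,2,98,100],axis=0).round(4))
E
```

```text
t: 6.4
eef_pos: [0.6353, 0.0278, 0.1243]
tool_rot: [0.053, 0.999, 0.0, 0.001]
force: [0.9, -1.5, -1.4]
finger_gap: 0.311
[0.63529769 0.02780918 0.12430224]
[ 229  249   56   53 1432] [[0.6201 0.0144 0.1363]
 [0.621  0.0155 0.1367]
 [0.6459 0.0398 0.1402]
 [0.6478 0.0406 0.141 ]]
```

View pics/w3.png

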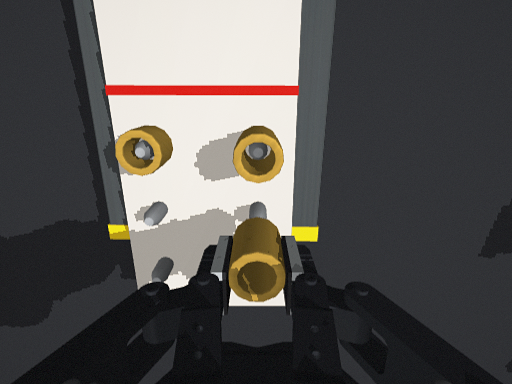

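```bash
python3 -m handwheel '0.0024 0.0008 0 0 0 0 -1;0.0024 0.0008 0 0 0 0 -1;0.0024 0.0008 0.008 0 0 0 -1;0.0024 0.0008 0.012 0 0 0 -1;0.0024 0.0008 0.012 0 0 0 -1;0.0024 0.0008 0.012 0 0 0 -1'
```

```text
t: 7.05
eef_pos: [0.6315, 0.0281, 0.1099]
tool_rot: [0.053, 0.999, -0.0, -0.0]
force: [1.0, 0.7, -1.4]
finger_gap: 0.31
```

```bash
python3 -m handwheel '-0.0014 0.0005 0 0 0 0 -1;-0.0014 0.0005 0.004 0 0 0 -1;-0.0014 0.0005 0.009 0 0 0 -1;-0.0014 0.0005 0.014 0 0 0 -1;-0.0014 0.0005 0.019 0 0 0 -1;-0.0014 0.0005 0.021 0 0 0 -1;-0.0014 0.0005 0.021 0 0 0 -1;-0.0014 0.0005 0.021 0 0 0 -1'
```

```text
t: 7.85
eef_pos: [0.6333, 0.0285, 0.0893]
tool_rot: [0.053, 0.999, -0.0, 0.0]
force: [0.7, 0.3, -1.1]
finger_gap: 0.306
```

```bash
python3 -m handwheel '0 0 0.003 0 0 0 -1;0 0 0.003 0 0 0 -1;0 0 0.003 0 0 0 0.1;0 0 0.003 0 0 0 0.1;0 0 0.003 0 0 0 0.1;0 0 0.003 0 0 0 0.1;0 0 -0.04 0 0 0 0.1;0 0 -0.08 0 0 0 0.1;0 0 -0.12 0 0 0 0.1;0 0 -0.15 0 0 0 0.2;0 0 -0.16 0 0 0 1;0 0 -0.16 0 0 0 1'
python3 - <<'E'
from h import *
s=sense();c=s["eef_pos"];print(c,s["finger_gap"])
p=snapshot("wrist");print("long placed",ringfit(p,.10,.6317,.0285,.025))
p=snapshot("top");print(ringfit(p,.10,.6317,.0285,.025)); print(ringfit(p,.025,.4525,-.331))
p=snapshot("scene");print(ringfit(p,.025,.4525,-.331))
print(totool(np.array([.453,-.331,.23])-c))
E
```

```text
t: 9.05
eef_pos: [0.634, 0.0285, 0.2509]
tool_rot: [0.053, 0.999, 0.0, 0.002]
force: [-0.2, 0.5, 0.1]
finger_gap: 0.913
[0.63395967 0.02852462 0.25089895] 0.9132026947835705
long placed (array([632.1,  28. ]), 14.0, np.float64(0.1005), 376)
(array([630.6,  30.8]), 12.2, np.float64(0.1003), 20)
(array([ 449.8, -331.5]), 13.8, np.float64(0.0246), 33)
(array([ 455.9, -334.2]), 15.8, np.float64(0.0241), 43)
[ 0.14165072 -0.37671404  0.02151105]
```

The long bush is down on pin l1, with its top at z 0.1005. Next is the short bush.

```bash
python3 -m handwheel '0.02 -0.045 0 0 0 0 1;0.035 -0.09 0 0 0 0 1;0.053 -0.14 0.01 0 0 0 1;0.071 -0.187 0.02 0 0 0 1;0.09 -0.235 0.02 0 0 0 1;0.11 -0.28 0.035 0 0 0 1;0.125 -0.33 0.05 0 0 0 1;0.1415 -0.377 0.05 0 0 0 1;0.1415 -0.377 0.05 0 0 0 1;0.1415 -0.377 0.05 0 0 0 1;0.1415 -0.377 0.05 0 0 0 1'
python3 - <<'E'
from h import *
s=sense();c=s["eef_pos"];print(c,s["tool_rot"])
p=snapshot("wrist");r=ringfit(p,.025,.453,-.331);print(r)
print(totool(np.r_[r[0]/1000,.017]-c))
E
```

```text
t: 10.3
eef_pos: [0.4523, -0.3304, 0.1984]
tool_rot: [0.053, 0.999, 0.001, -0.001]
force: [-0.2, 0.6, 0.2]
finger_gap: 1.0
[ 0.45230558 -0.33037097  0.19837354] [ 5.34003788e-02  9.98572677e-01  7.25195229e-04 -6.94345888e-04]
(array([ 453.6, -335. ]), 13.8, np.float64(0.0256), 314)
[-0.00195157 -0.00465188  0.18136708]
```

```bash
python3 -m handwheel '-0.002 -0.0047 0.04 0 0 0 1;-0.002 -0.0047 0.08 0 0 0 1;-0.002 -0.0047 0.12 0 0 0 1;-0.002 -0.0047 0.15 0 0 0 1;-0.002 -0.0047 0.17 0 0 0 1;-0.002 -0.0047 0.18 0 0 0 1;-0.002 -0.0047 0.18 0 0 0 0;-0.002 -0.0047 0.18 0 0 0 -1;-0.002 -0.0047 0.18 0 0 0 -1;-0.002 -0.0047 0.18 0 0 0 -1;-0.002 -0.0047 0.18 0 0 0 -1;-0.002 -0.0047 0.18 0 0 0 -1;-0.002 -0.0047 0.18 0 0 0 -1;-0.002 -0.0047 0.18 0 0 0 -1'
python3 -m handwheel '0 0 -0.04 0 0 0 -1;0 0 -0.08 0 0 0 -1;0 0 -0.12 0 0 0 -1;0 0 -0.15 0 0 0 -1;0 0 -0.18 0 0 0 -1;0 0 -0.18 0 0 0 -1;0 0 -0.18 0 0 0 -1'
python3 -c "
from h import *
c=sense()['eef_pos'];print(c,totool(np.array([.6243+.001,-.040,.15])-c))"
```

```text
t: 11.75
eef_pos: [0.4547, -0.3367, 0.0209]
tool_rot: [0.053, 0.999, -0.001, 0.001]
force: [-0.2, 2.2, 7.3]
finger_gap: 0.3
t: 12.45
eef_pos: [0.454, -0.3364, 0.2003]
tool_rot: [0.053, 0.999, -0.001, 0.001]
force: [-1.2, -0.2, -1.5]
finger_gap: 0.296
[ 0.45399858 -0.33640685  0.20026941] [-0.13867966  0.31301612  0.05017039]
```

```bash
python3 -m handwheel '-0.02 0.04 0 0 0 0 -1;-0.04 0.085 0 0 0 0 -1;-0.06 0.13 0 0 0 0 -1;-0.08 0.175 0 0 0 0 -1;-0.1 0.22 0 0 0 0 -1;-0.12 0.265 0 0 0 0 -1;-0.135 0.3 0 0 0 0 -1;-0.1387 0.313 0.02 0 0 0 -1;-0.1387 0.313 0.05 0 0 0 -1;-0.1387 0.313 0.065 0 0 0 -1;-0.1387 0.313 0.065 0 0 0 -1;-0.1387 0.313 0.065 0 0 0 -1;-0.1387 0.313 0.065 0 0 0 -1'
python3 - <<'E'
from h import *
c=sense()["eef_pos"];print(c)
p=snapshot("wrist");save(p,"w4");W=cloud(p)
I=p["img"].astype(int);k=(abs(W[...,2]-(c[2]+.0045))<.008)&(np.hypot(W[...,0]-c[0],W[...,1]-c[1])<.025)&(I[...,0]>I[...,2]+50)
n,L,st,_=cv2.connectedComponentsWithStats(k.astype(np.uint8));i=1+st[1:,4].argmax();q=W[L==i]
print(st[i],np.percentile(q,[0,2,50,98,100],axis=0).round(4))
E
```

```text
t: 13.75
eef_pos: [0.6257, -0.0403, 0.1354]
tool_rot: [0.054, 0.999, -0.0, 0.001]
force: [0.4, -0.5, 0.1]
finger_gap: 0.296
[ 0.62572657 -0.0403426   0.13538751]
[ 231  233   52   55 1574] [[ 0.6102 -0.0533  0.1319]
 [ 0.611  -0.0523  0.1324]
 [ 0.6204 -0.0393  0.1397]
 [ 0.6362 -0.0284  0.1411]
 [ 0.6377 -0.0276  0.1417]]
```

View pics/w4.png

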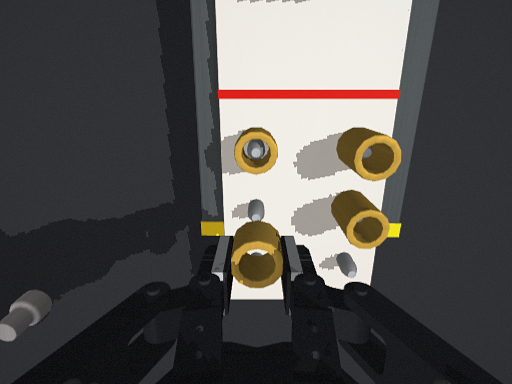

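The short bush is held at (256,258), lined up with pin r1 at (256,210), and its fitted centre is within 0.5 mm of the pin axis. Lowering it now.

```bash
python3 -m handwheel '0 0 0.015 0 0 0 -1;0 0 0.027 0 0 0 -1;0 0 0.027 0 0 0 -1;0 0 0.032 0 0 0 -1;0 0 0.037 0 0 0 -1;0 0 0.042 0 0 0 -1;0 0 0.047 0 0 0 -1;0 0 0.051 0 0 0 -1;0 0 0.051 0 0 0 -1;0 0 0.051 0 0 0 -1'
```

```text
t: 14.8
eef_pos: [0.6251, -0.0397, 0.0833]
tool_rot: [0.053, 0.999, 0.0, -0.0]
force: [1.2, -0.3, -1.3]
finger_gap: 0.3
```

```bash
python3 -m handwheel '0 0 0.0025 0 0 0 -1;0 0 0.0025 0 0 0 -1;0 0 0.0025 0 0 0 0.1;0 0 0.0025 0 0 0 0.1;0 0 0.0025 0 0 0 0.1;0 0 0.0025 0 0 0 0.1;0 0 -0.04 0 0 0 0.1;0 0 -0.08 0 0 0 0.1;0 0 -0.12 0 0 0 0.1;-0.02 0.02 -0.15 0 0 0 0.2;-0.03 0.04 -0.16 0 0 0 0.3;-0.03 0.04 -0.16 0 0 0 0.3;-0.03 0.04 -0.16 0 0 0 0.3'
cat > m.py <<'E'
from h import *
s=sense();print(s["eef_pos"],s["finger_gap"],s["t"])
p=snapshot("wrist");save(p,"w%d"%p["shot"])
W,I,m=white(p);z=W[...,2];zm=p["z_map"]>0
u=np.array([np.cos(np.radians(-6.2)),np.sin(np.radians(-6.2))]);n=np.array([-u[1],u[0]])
for nm,h,x,y in(("ls",.1,.587,.033),("ss",.085,.5795,-.036),("lb",.1,.632,.0285),("sb",.085,.6243,-.04)):print(nm,ringfit(p,h,x,y,.03,.004))
for nm,k in(("yellow",zm&(abs(z-.05)<.004)&(I[...,0]>130)&(I[...,2]<90)),("red",zm&(abs(z-.06)<.004)&(I[...,0]>130)&(I[...,1]<70))):
    Q=W[k][:,:2]; near=Q[np.hypot(*(Q-[.6,0]).T)<.2]; a=near@u*1000;b=near@n*1000
    print(nm,len(a),"along",np.percentile(a,[1,10,50,90,99]).round(1),"across",np.percentile(b,[1,99]).round(1))
    c,sz,ang=cv2.minAreaRect((near*1000).astype(np.float32));print(np.round(c,1),np.round(sz,1),round(ang,2))
    for sgn in(1,-1):
        q=near[(b*sgn>0)]@np.c_[u,n]*1000
        if len(q)>20: print("   side",sgn,np.percentile(q[:,0],[2,50,98]).round(1),len(q))
k=zm&(z>.09)&(I[...,2]>I[...,0]+60)
if k.sum()>20:
    q=W[k&(abs(W[...,0]-.48)<.1)];print("block",[np.round(v,2) for v in cv2.minAreaRect((q[:,:2]*1000).astype(np.float32))],np.percentile(q[:,2],[50,98]))
E
python3 m.py
```

```text
t: 16.1
eef_pos: [0.6588, -0.0029, 0.243]
tool_rot: [0.053, 0.999, -0.0, -0.0]
force: [0.3, -0.8, 0.4]
finger_gap: 0.645
[ 0.65875961 -0.00290919  0.24299792] 0.6454657354443314 16.1
ls (array([587.3,  33.1]), 13.9, np.float64(0.1006), 469)
ss (array([579.7, -36.2]), 13.9, np.float64(0.0857), 484)
lb (array([632.4,  28.1]), 14.1, np.float64(0.1006), 416)
sb (array([624. , -39.7]), 13.9, np.float64(0.0856), 427)
yellow 376 along [642.2 643.3 648.7 653.6 655.8] across [-17.5 142.4]
[604.3  -2.2] [160.6 107.9] 82.96
   side 1 [643.1 649.  655.8] 204
   side -1 [642.2 647.9 653.7] 172
red 712 along [542.2 542.4 544.9 546.9 547. ] across [  2.1 120. ]
[548.    1.9] [120.1   5. ] 83.9
   side 1 [542.3 544.9 547. ] 712
```

All four bushes sit at the correct heights. I'll move above the grip block and measure again.

```bash
python3 -m handwheel '0.04 -0.002 0 0 0 0 1;0.08 -0.003 0 0 0 0 1;0.12 -0.005 0 0 0 0 1;0.16 -0.006 0 0 0 0 1;0.1857 -0.007 0.02 0 0 0 1;0.1857 -0.007 0.03 0 0 0 1;0.1857 -0.007 0.03 0 0 0 1;0.1857 -0.007 0.03 0 0 0 1'
python3 m.py
```

```text
t: 16.95
eef_pos: [0.4746, 0.0093, 0.2132]
tool_rot: [0.053, 0.999, -0.0, -0.0]
force: [0.6, 0.0, 0.2]
finger_gap: 0.998
[0.47461751 0.009255   0.21320334] 0.997520169116956 16.95
ls (array([587. ,  33.1]), 14.2, np.float64(0.1002), 400)
ss (array([579.2, -36.7]), 14.1, np.float64(0.0851), 396)
lb (array([631.8,  28.2]), 14.5, np.float64(0.1001), 370)
sb (array([623.9, -40.1]), 14.3, np.float64(0.0851), 368)
yellow 271 along [641.9 643.5 648.5 654.  655.8] across [-18.1 141.9]
[605.4  -2.7] [161.1 106. ] 83.14
   side 1 [643.6 649.6 655.8] 142
   side -1 [641.8 647.7 654.1] 129
red 444 along [542.4 542.8 544.8 546.7 547.2] across [  2.7 120.8]
[548.5   2.5] [120.1   5.5] 83.77
   side 1 [542.5 544.8 547.1] 444
block [array([473.02,  10.34]), array([43.43, 22.68]), np.float64(83.77)] [0.09672182 0.09816365]
```

```bash
python3 -m handwheel '0.0017 0.0008 0.04 0 0 0 1;0.0017 0.0008 0.08 0 0 0 1;0.0017 0.0008 0.11 0 0 0 1;0.0017 0.0008 0.125 0 0 0 1;0.0017 0.0008 0.134 0 0 0 1;0.0017 0.0008 0.134 0 0 0 1;0.0017 0.0008 0.134 0 0 0 0.2;0.0017 0.0008 0.134 0 0 0 -1;0.0017 0.0008 0.134 0 0 0 -1;0.0017 0.0008 0.134 0 0 0 -1;0.0017 0.0008 0.134 0 0 0 -1;0.0017 0.0008 0.134 0 0 0 -1;0.0017 0.0008 0.134 0 0 0 -1;0.0017 0.0008 0.134 0 0 0 -1'
```

```text
t: 18.4
eef_pos: [0.473, 0.0107, 0.0805]
tool_rot: [0.053, 0.999, 0.0, 0.001]
force: [-1.0, 1.2, 7.0]
finger_gap: 0.506
```

```bash
python3 -m handwheel '-0.003 0 0 0 0 0 -1;-0.008 0 0 0 0 0 -1;-0.015 0 0 0 0 0 -1;-0.022 0 0 0 0 0 -1;-0.03 -0.0005 0 0 0 0 -1;-0.038 -0.0005 0 0 0 0 -1;-0.046 -0.0007 0 0 0 0 -1;-0.054 -0.0008 0 0 0 0 -1;-0.062 -0.001 0 0 0 0 -1;-0.07 -0.001 0 0 0 0 -1;-0.078 -0.001 0 0 0 0 -1;-0.086 -0.0012 0 0 0 0 -1;-0.092 -0.0013 0 0 0 0 -1;-0.095 -0.0013 0 0 0 0 -1;-0.095 -0.0013 0 0 0 0 -1;-0.095 -0.0013 0 0 0 0 -1'
sed -i 's/<.2\]/<.25]/' m.py; python3 m.py
```

```text
t: 20.0
eef_pos: [0.5607, -0.0004, 0.0797]
tool_rot: [0.053, 0.999, -0.0, -0.006]
force: [-18.8, 1.9, 19.4]
finger_gap: 0.505
[ 5.60722048e-01 -3.50192211e-04  7.97322131e-02] 0.5052652581929491 20.0
ls (array([565.2,  20.9]), 15.9, np.float64(0.097), 575)
ss (array([550.7, -32.3]), 2.8, np.float64(0.085), 95)
lb None
sb None
yellow 466 along [642.5 643.9 649.4 654.2 656. ] across [-17.3 140.8]
[651.9  -8.5] [160.5  13.2] 83.34
   side 1 [643.7 650.4 656. ] 252
   side -1 [642.5 648.2 654.4] 214
red 38 along [629.2 629.4 630.3 631.2 631.8] across [53.3 68.4]
[633.4  -7.6] [15.6  2.7] 83.8
   side 1 [629.2 630.3 631.7] 38
block [array([ 5.5976e+02, -4.7000e-01]), array([43.26, 23.71]), np.float64(83.69)] [0.096626   0.09782322]
```

```bash
python3 -m handwheel '-0.004 0 0 0 0 0 -1;-0.009 -0.0001 0 0 0 0 -1;-0.014 -0.0002 0 0 0 0 -1;-0.018 -0.0003 0 0 0 0 -1;-0.020 -0.0003 0 0 0 0 -1;-0.020 -0.0003 0 0 0 0 -1;-0.020 -0.0003 0 0 0 0 -1;-0.020 -0.0003 0 0 0 0 -1'
python3 m.py; ls pics
```

```text
t: 20.85
eef_pos: [0.5803, -0.0027, 0.0797]
tool_rot: [0.053, 0.999, -0.0, -0.006]
force: [-19.3, 3.4, 18.1]
finger_gap: 0.507
[ 0.58033925 -0.00268874  0.07972751] 0.5074175083995252 20.85
ls (array([583.5,  17.5]), 16.3, np.float64(0.0969), 1554)
ss (array([569.5, -22.9]), 14.7, np.float64(0.0853), 449)
lb None
sb None
both.png
scene0.png
top0.png
w1.png
w12.png
w13.png
w14.png
w15.png
w2.png
w3.png
w4.pngTraceback (most recent call last):
  File "m.py", line 9, in <module>
    print(nm,len(a),"along",np.percentile(a,[1,10,50,90,99]).round(1),"across",np.percentile(b,[1,99]).round(1))
                            ~~~~~~~~~~~~~^^^^^^^^^^^^^^^^^^^
    return _quantile_unchecked(
        a, q, axis, out, overwrite_input, method, keepdims, weights)
    return _ureduce(a,
                    func=_quantile_ureduce_func,
    ...<5 lines>...
                    overwrite_input=overwrite_input,
                    method=method)
    r = func(a, **kwargs)
    result = _quantile(arr,
                       quantiles=q,
    ...<2 lines>...
                       out=out,
                       weights=wgt)
    slices_having_nans = np.isnan(arr[-1, ...])
                                  ~~~^^^^^^^^^
IndexError: index -1 is out of bounds for axis 0 with size 0
```

```bash
python3 -m handwheel '-0.001 0 0 0 0 0 -1;-0.002 0 0 0 0 0 -1;-0.002 0 0 0 0 0 -1;-0.002 0 0 0 0 0 -1'
python3 - <<'E'
from h import *
s=sense();print(s["eef_pos"])
u=np.array([np.cos(np.radians(-6.6)),np.sin(np.radians(-6.6))])
for c in("wrist","scene","top"):
    p=snapshot(c);save(p,c+"F");W=cloud(p);I=p["img"].astype(int);z=W[...,2]
    b=(np.hypot(W[...,0]-.62,W[...,1])<.16)&(p["z_map"]>0)
    for n,k in(("yellow",b&(abs(z-.05)<.006)&(I[...,0]>130)&(I[...,2]<90)&(I[...,1]>110)),("red",b&(abs(z-.06)<.006)&(I[...,0]>110)&(I[...,1]<70)),
      ("block",b&(z>.092)&(I[...,2]>I[...,0]+60))):
        Q=W[k]
        if len(Q)>8:print(c,n,len(Q),"along",np.percentile(Q[:,:2]@u*1000,[2,50,98]).round(1),"z",np.median(Q[:,2]).round(4),[np.round(v,1) for v in cv2.minAreaRect((Q[:,:2]*1000).astype(np.float32))])
    W2=b&(abs(z-.06)<.008)&(I.min(-1)>110)
    if W2.sum()>300:
        Q=W[W2];A=np.c_[Q[:,:2],np.ones(len(Q))];print(c,"plate slope",np.linalg.lstsq(A,Q[:,2],rcond=None)[0][:2].round(4),Q[:,2].mean())
    for h in(.1,.085):
        k=b&(abs(z-h)<.004)&(I[...,0]>I[...,2]+40)&(W[...,0]>.63)
        n,L,st,ct=cv2.connectedComponentsWithStats(k.astype(np.uint8));print(h,[W[L==i].mean(0).round(4) for i in range(1,n) if st[i,4]>10])
a=cv2.imread("pics/wristF.png");q=cv2.resize(cv2.imread("pics/sceneF.png")[150:270,200:360],(512,384));cv2.imwrite("pics/fin.png",cv2.resize(np.hstack([a,q]),(800,300)))
E
```

```text
t: 21.3
eef_pos: [0.5803, -0.0027, 0.0797]
tool_rot: [0.053, 0.999, 0.0, -0.008]
force: [-25.8, 2.7, 26.2]
finger_gap: 0.507
[ 0.58032199 -0.00271032  0.07970638]
wrist red 28 along [648.4 649.3 650. ] z 0.0611 [array([652.2, -10.8]), array([11. ,  1.7]), np.float64(86.6)]
wrist block 4437 along [564.6 574.1 586.5] z 0.0967 [array([579.6,  -3. ]), array([43.1, 24.2]), np.float64(84.4)]
wrist plate slope [ 0.005  -0.0024] 0.0606244104133244
0.1 []
0.085 []
scene yellow 20 along [637.4 654.3 656.2] z 0.0477 [array([653.3,  -7.5]), array([160. ,  18.5]), np.float64(81.0)]
scene block 74 along [566.5 581.9 590.3] z 0.0965 [array([580.6,  -3.6]), array([40. , 26.8]), np.float64(82.5)]
scene plate slope [0.0128 0.0095] 0.06030726897558735
0.1 [array([0.6949, 0.0194, 0.0997]), array([0.7401, 0.0146, 0.0998])]
0.085 [array([0.702 , 0.0144, 0.0854]), array([ 0.6878, -0.0503,  0.0842]), array([0.7477, 0.0092, 0.0859]), array([ 0.7329, -0.054 ,  0.0845])]
top plate slope [-0.0013 -0.0002] 0.05934753656132766
0.1 [array([0.7346, 0.0162, 0.0995]), array([0.6952, 0.0205, 0.0995])]
0.085 [array([ 0.7271, -0.0501,  0.0842]), array([ 0.6914, -0.0449,  0.0842])]
```

View pics/fin.png

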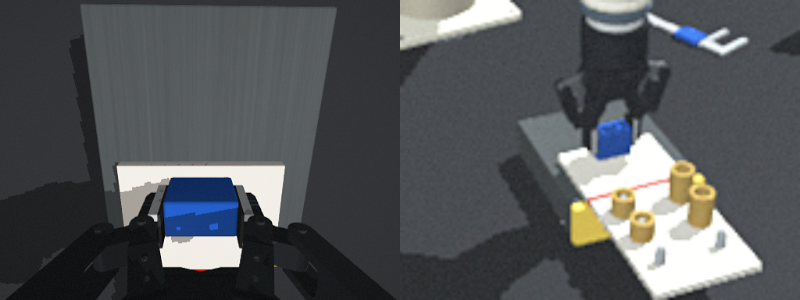

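The scene crop shows the red line just at the yellow edge, the plate level and all four bushes seated. The red line is about 2 mm short, and the arm is pushing against stiction. I'll ease the downward press slightly so the plate settles without stored force.

```bash
python3 -m handwheel '0 0 -0.001 0 0 0 -1;0 0 -0.002 0 0 0 -1;0 0 -0.002 0 0 0 -1;0 0 -0.002 0 0 0 -1;0 0 -0.002 0 0 0 -1'
```

```text
t: 21.95
eef_pos: [0.5856, -0.0032, 0.0811]
tool_rot: [0.053, 0.999, -0.0, -0.003]
force: [-9.3, 1.3, 3.6]
finger_gap: 0.504
```

```bash
cat > f.py <<'E'
from h import *
s=sense();print(s["eef_pos"],s["force"])
u=np.array([np.cos(np.radians(-6.6)),np.sin(np.radians(-6.6))])
for c in("wrist","scene","top"):
    p=snapshot(c);save(p,c+"G");W=cloud(p);I=p["img"].astype(int);z=W[...,2]
    b=(np.hypot(W[...,0]-.62,W[...,1])<.16)&(p["z_map"]>0)
    k=b&(z>.092)&(I[...,2]>I[...,0]+60);Q=W[k]
    if len(Q)>8:print(c,"block",np.median(Q[:,2]).round(4),[np.round(v,1) for v in cv2.minAreaRect((Q[:,:2]*1000).astype(np.float32))])
    Q=W[b&(abs(z-.06)<.008)&(I.min(-1)>110)&(W[...,0]<.64 if c=="wrist" else True)]
    if len(Q)>300:
        A=np.c_[Q[:,:2],np.ones(len(Q))];print(c,"slope",np.linalg.lstsq(A,Q[:,2],rcond=None)[0][:2].round(4),Q[:,2].mean(),"far end along",np.percentile(Q[:,:2]@u*1000,[.5,99.5]).round(1))
E
python3 f.py
```

```text
[ 0.5855695  -0.00320159  0.08111762] [-9.34979029  1.32845494  3.63254014]
wrist block 0.098 [array([584.5,  -3.4]), array([43.1, 23.8]), np.float64(83.9)]
wrist slope [-0.003  -0.0015] 0.0616652005209035 far end along [560.7 638.4]
scene block 0.0974 [array([586.8,  -5.3]), array([45.8, 26.7]), np.float64(81.6)]
scene slope [-0.0008  0.0109] 0.06003068705719164 far end along [475.8 773.9]
top slope [-0.0109  0.0042] 0.05806785240350226 far end along [628.3 773.9]
```

```bash
python3 -m handwheel '0.002 0 0 0 0 0 -1;0.004 0 0.0005 0 0 0 -1;0.006 0 0.001 0 0 0 -1;0.006 0 0.001 0 0 0 -1;0.006 0 0.001 0 0 0 -1;0.006 0 0.001 0 0 0 -1'; python3 f.py
```

```text
t: 22.7
eef_pos: [0.5835, -0.0028, 0.0808]
tool_rot: [0.053, 0.999, -0.0, 0.001]
force: [5.3, -0.4, -2.9]
finger_gap: 0.507
[ 0.58351576 -0.0028466   0.08078901] [ 5.29021779 -0.41416835 -2.93602822]
wrist block 0.0976 [array([582.3,  -2.9]), array([43.2, 23.7]), np.float64(83.7)]
wrist slope [ 0.0014 -0.002 ] 0.061310857317867194 far end along [558.8 638.2]
scene block 0.0977 [array([586.5,  -3.6]), array([41. , 31.8]), np.float64(67.7)]
scene slope [0.0023 0.015 ] 0.06010633553275242 far end along [479.9 772.9]
top slope [-0.0087  0.002 ] 0.058541306634809394 far end along [635.2 774. ]
```

```bash
python3 -m handwheel '0 0 0.001 0 0 0 -1;0 0 0.001 0 0 0 -1;0 0 0.001 0 0 0 -1;0 0 0.001 0 0 0 -1;0 0 0.001 0 0 0 -1'; python3 f.py
python3 - <<'E'
import cv2
cv2.imwrite("pics/finG.png",cv2.resize(cv2.imread("pics/sceneG.png")[150:270,200:360],(640,480),interpolation=cv2.INTER_CUBIC))
E
```

```text
t: 23.35
eef_pos: [0.5834, -0.0028, 0.0803]
tool_rot: [0.053, 0.999, -0.0, 0.001]
force: [2.2, 0.1, 5.0]
finger_gap: 0.507
[ 0.5833533  -0.00284986  0.0803366 ] [2.23008381 0.06451907 5.04141562]
wrist block 0.0972 [array([582.2,  -2.9]), array([43. , 24.1]), np.float64(84.4)]
wrist slope [ 0.0058 -0.0031] 0.06093309372834434 far end along [558.8 638.2]
scene block 0.0967 [array([584.7,  -5.2]), array([44.8, 27.1]), np.float64(84.2)]
scene slope [0.0081 0.012 ] 0.06016271415329022 far end along [470.8 773.9]
top slope [0.004  0.0042] 0.05895473946272228 far end along [552.4 774.5]
```

View pics/finG.png

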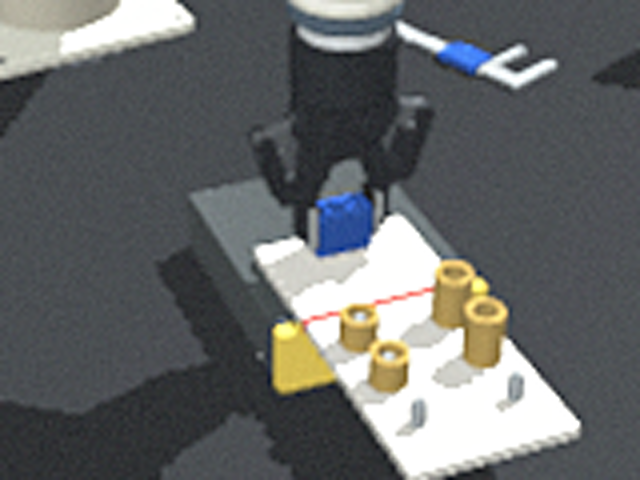

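The crop shows the red line, from (305,322) to (435,290), running between the yellow edge ends. All four bushes are seated, and the plate is held and level. Handing in.

```bash
python3 -c "
from workcell import *
print(hand_in())"
```

```text
the job is handed in; nothing more can be done
None
```

I put the long bush on pin_l1 and the short bush on pin_r1, each next to the sample of its own length. Then I gripped the blue block, slid the plate out about 110 mm along the riser, and handed in at about 23.5 s with the plate still held.

- **Bushes:** before the slide, wrist-camera fits showed all four fully down and within about 1 mm of their pin axes. After the slide I checked them only in the scene and top views, where all four still look seated.
- **Red line:** it is about 0.3 mm past the riser edge going by the block's position, or 1.5 mm going by the arm's reading. Neither measures the line directly, because the gripper hid most of it from the wrist camera at the end. The last scene picture agrees by eye.
- **Plate:** measured slopes were at most 0.015 rad, and it presses lightly on the riser, with about 5 N upward on the tool.
- **Slide not fully smooth:** the plate stuck, then jumped about 5 mm when I eased the downward press. It ended about 2.5 mm past the edge with its inner end raised about 1.3 mm. I pulled it back and pressed it down again, staying well inside the tip and lift limits.
- **Other objects:** I did not re-measure the caliper, coupler, valve, mug or wrench at the end; the arm's path stayed clear of them.

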